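# Swap the battery cartridge in the push-push charging dock

### The arm

A 6-joint arm with a two-finger parallel gripper is mounted at the origin on a cart in front of the work surface, level with it; the furniture and walls round the work are solid. World frame = base frame: x ahead of the robot, y to its left, z up, the work surface at z = 0. Lengths are in mm, angles in degrees, forces in N, time in s.
With the tool pointing down it reaches from about 300 to 850 mm from the base axis. Payload 4.2 kg.
Tool frame: the origin (TCP) lies midway between the tips of the shut fingers; the grasp point (between the pads) lies 19 mm behind it; z points along the fingers, y is the line along which they close (so a half turn about z gives the same grasp; the last joint's range is limited). The gripper opens to 91 mm and grips with 3 to 60 N. Pads are 32 mm wide; open, the fingers measure 118 mm over their backs; the gripper's body (76 mm by 178 mm) begins 60 mm behind the grasp point.
Start: joints at [-77.75, 18.312, 89.639, -0, 72.044, -1.146], TCP at [133.216, -559.372, 213.976] pointing down, gripper open.
Joint ranges: [-177.97, 177.97], [-48.28, 115.42], [12.27, 149.76], [-77.06, 257.06], [2.81, 150.46], [-146.56, 146.56]. Speed limits (degrees/s): [147.25, 147.25, 180, 180, 180, 180].

### API

Orientations are given as [roll, pitch, yaw] about the fixed x, y, z axes, in that order (R = Rz(yaw) Ry(pitch) Rx(roll)).
In Python, from workcell import env gives the robot as it stands.
- The arm moves only by the shell command python3 -m jog 'ROWS' [FORCE]. ROWS is a JSON object of lists of equal length, an entry for each row: "jaw": the finger opening in mm, from 0 to 91.2; "slide": the shift along the tool's x, y, z in units of 30 mm (1.0 is 30 mm), a list of three; "spin": the turn about the tool's z in units of 8 degrees (1.0 is 8 degrees). In form: {"jaw": [jaw, ...], "slide": [[dx, dy, dz], ...], "spin": [spin, ...]}. A call has 1 to 10 rows; each row shifts and turns the commanded pose from where the row before left it, along the tool's axes as they then stand; what a row does not reach is not made up. A row lasts 1/10 s, in which the tool goes at most 50 mm and 8.59 degrees, less where a joint would pass 70% of its speed; a pose out of reach is approached as far as the arm can. A call is refused whole if a number of a shift passes 1 or a number of a turn 1, either way. A call with a gripper value outside its range is refused whole. The fingers move at their own pace and stop on an object; FORCE is the grip in N (left out, the last holds). Time passes only in rows, so rows that do not move let the fingers close. It gives the time, the measured TCP pose, the force, the opening and the grip force at its end, in the units of the state.
- env.state(): the state, without advancing time (a new reading comes with each control period).
- env.grab_frame(name): name is "scene" or "top" or "wrist"; returns the picture (384x512x3 uint8, red, green, blue); there is no depth.
- env.camera_model(name): a dict with "fx", "fy", "cx", "cy" (pixels), "D" ([k1, k2, p1, p2, k3] as OpenCV has them; the pictures are not rectified), "camera_from_world" (4x4, takes a point from world to camera coordinates). Camera axes: x right, y up, looking along -z (the intrinsics and any distortion apply to the point x, -y, -z); pixel columns grow to the right and rows downward; lengths in mm; the calibration is good to about 2 mm. A picture is of the moment at which its call begins: read the wrist's pose just before it. camera_model takes no time and is no camera call; for the wrist camera it gives the pose at the moment of the call.
- env.job_done(): hands the job in; it is judged then, once.
The state is a dict: "time_s": time; "qpos": joint angles; "qvel": joint speeds; "effort": joint torques, N m; "ee_pos": TCP position; "ee_rot": TCP orientation; "force": force on the tool from outside, world axes, zero at the start; "torque": the same for the moment, N m; "gripper_width": finger opening in mm; "gripper_force": force on a finger pad.
Only numpy, scipy, OpenCV 4.12 (cv2) and the standard library are available. Lean on these libraries where they do the work, as an engineer would, in place of code of your own. Each camera call takes 0.05 s, during which the arm holds its last target. There are 200 camera calls.

### The job

The battery cartridge in the charging dock is charged: press it down gently until the catch lets go and it pops up by itself, then lift it out and stand it upright in the empty wooden rest. Then take the flat cartridge from the other rest, slide it into the dock's bay and press it gently until the catch holds it flush with the dock's top; press no harder than it takes to feel the bottom, do not force or jam the cartridges, and leave the things lying around alone.

Things in the scene. Friction and masses are not known exactly. Their poses are not given: they have to be found in the camera images.
- dock: Grey charging dock let into the bench, 88 x 100 mm (x, y), 32 mm before and 56 mm behind the origin; its top stands 99 to 111 mm over the bench, differing each time. Origin on the upright axis of its bay, 105 mm below its top; z up, x to the rear, y along the bay. Bay: upright slot 28 mm (x) by 60 mm (y), open at the top, with a spring cradle and push-push catch. Over 25 N on the dock is too much.
- bay_mouth (a point): Centre of the bay's mouth, level with the dock's top. A 45 degree bevel 6 mm wide and deep round it widens it to 40 x 72 mm, so closed fingers held along y can follow a cartridge down. Pressing a cartridge from 5 mm below flush to the rubber stop (15 N per mm) at 6.5 mm works the catch, which acts as the press is let off: a free cradle is then held, a held one let go and rises by itself.
- charged: Charged cartridge, black plastic block 24 x 56 x 70 mm (x, y, z) with fine grey ribs near the top, 0.15 to 0.26 kg; at the start caught in the dock, its top flush with the dock's (within 2 mm), origin (centre of its underside, z up) 35 mm over the dock's. Let go, it stands 22.6 mm higher. Either way round fits. Grip it across its 24 mm.
- flat: Flat cartridge, the same in look, size and axes; at the start it stands in one of the two wooden rests. The empty cradle holds it 22.6 mm proud of the dock's top until pressed. Pressing it down takes 2 N at first and 5 to 7 N just above the stop, more only on the stop.
- flat_rest: The wooden rest in which the flat cartridge stands at the start: an open-topped box fixed on the bench, outside 52 x 84 x 30 mm (x, y, z), walls and floor 6 mm thick, pocket 40 x 72 mm and 24 mm deep. Origin at the centre of its underside; z up.
- empty_rest: The empty wooden rest, of the same shape, size and axes. The charged cartridge must stand in its pocket, long side along the rest's y.
- tape_measure: Dark tape measure, 36 x 88 x 68 mm, a bystander. Origin at the centre of its underside.
- insulating_tape: Black roll of tape lying flat, 58 mm across, 18 mm high, a bystander. Origin at the centre of its underside.
- offcut_3: Wood offcut 32 x 85 x 32 mm, a bystander. Origin at the centre of its underside.
Things that resemble listed ones, but are neither listed nor needed, are in the scene too. What is shaped like the flat but red is not meant.

How it is judged (in metres and radians):
On the way, in this order (a step that is already met when the one before it is completed fails the run):
1. the charged cartridge has popped up and stands in the bay by itself, untouched (z of charged in the frame of dock between 0.054 and 0.064 m and horizontal distance between charged and dock below 0.006 m and contact force between the fingers and charged below 0.2 N and linear speed of charged below 0.03 m/s), for 0.2 s.
2. the charged cartridge stands upright in the empty rest, let go (horizontal distance between charged and empty_rest below 0.015 m and height (world z) of charged below 0.012 m and angle between charged's own z axis and vertical below 0.2 rad and contact force between the fingers and charged below 0.2 N), for 0.2 s.
At the end, for the whole second after the job is handed in: The charged cartridge stands upright (within 0.2 rad) in the pocket of the empty rest (within 15 mm of its centre, on its floor), and the flat cartridge is held by the catch in the dock's bay, its top flush with the dock's top within 4 mm; both are at rest and let go (horizontal distance between charged and empty_rest below 0.015 m and height (world z) of charged below 0.012 m and angle between charged's own z axis and vertical below 0.2 rad and linear speed of each of charged, flat below 0.02 m/s and horizontal distance between flat and dock below 0.005 m and angle between flat's own z axis and vertical below 0.1 rad and z of flat in the frame of dock between 0.031 and 0.039 m); the robot touches nothing.
It fails at once if a cartridge is pressed on the dock or its cradle with more than 25 N (contact force between any of charged, flat and dock above 25 N).
It fails at once if the dock is pressed by the arm with more than 25 N (contact force between the arm and dock above 25 N).
It fails at once if a bystander is moved more than 20 mm (distance of any of tape_measure, insulating_tape, offcut_3 from where it was at the start of the episode above 0.02 m).
It also fails if it takes over 72 s, if anything falls off the work surface, if the arm or the gripper's body presses on something with over 40 N, if the wrist force passes 120 N, or if a joint passes its speed limit or range.

## Working session

There is one attempt and no reset: what is moved stays moved. The work goes in short steps, Python scripts to look and compute and a shell command to move; the robot and the scene stay as the last step left them, time stands still between calls to the robot, and variables do not carry over. Pictures are saved under pics/ and viewed, at most 10 in all, crops included, and the job is handed in when it is done.

```bash
ls; mkdir -p pics; python3 - <<'E'
from workcell import env
import cv2
s=env.state();print({k:s[k] for k in('time_s','ee_pos','ee_rot','force','gripper_width')})
for n in('scene','top'):
    im=env.grab_frame(n);cv2.imwrite(f'pics/{n}0.png',im[:,:,::-1])
    m=env.camera_model(n);print(n,m)
E
```

```text
pics
{'time_s': 0.0, 'ee_pos': array([ 133.09691009, -558.86359295,  213.12017851]), 'ee_rot': array([-1.79897989e+02, -2.16854471e-03,  1.33969231e+01]), 'force': array([-0.16208754, -0.25937908,  0.64552335]), 'gripper_width': 91.28896931576448}
scene {'fx': 447.6609642927271, 'fy': 447.6609642927271, 'cx': 247.17391018795786, 'cy': 184.89173925586874, 'D': array([-0.10395126,  0.        ,  0.        ,  0.        ,  0.        ]), 'camera_from_world': array([[-7.43012949e-01, -6.69232926e-01, -7.68430948e-03,
         3.23591398e+02],
       [ 3.70395291e-01, -4.20738481e-01,  8.28122249e-01,
        -2.90395383e+02],
       [-5.57439761e-01,  6.12459322e-01,  5.60494864e-01,
        -1.05625474e+03],
       [ 0.00000000e+00,  0.00000000e+00,  0.00000000e+00,
         1.00000000e+00]])}
top {'fx': 470.8916023482121, 'fy': 470.8916023482121, 'cx': 257.8268144231753, 'cy': 192.72890125246164, 'D': array([-0.08901641,  0.        ,  0.        ,  0.        ,  0.        ]), 'camera_from_world': array([[ 2.27153971e-02, -9.99655773e-01, -1.31280394e-02,
        -6.84055539e+01],
       [ 9.94576954e-01,  2.12630098e-02,  1.01806519e-01,
        -5.39301953e+02],
       [-1.01492333e-01, -1.53694210e-02,  9.94717592e-01,
        -1.26881936e+03],
       [ 0.00000000e+00,  0.00000000e+00,  0.00000000e+00,
         1.00000000e+00]])}
```

View pics/scene0.png

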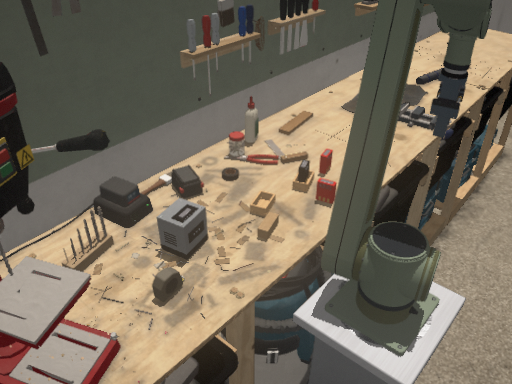

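View pics/top0.png

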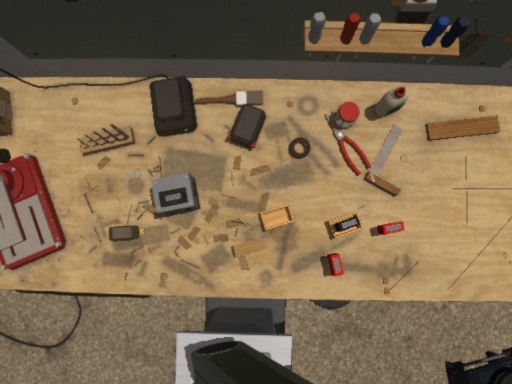

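The scene view shows the dock near (183,228), the empty rest at (263,204) and the flat's rest at (303,180). In the top view the dock is near (175,195), the empty rest at (275,218), the flat's rest at (344,226), red decoys at (390,228) and (335,265), and the tape measure at (123,233). I'll enlarge the top view.

```bash
python3 - <<'E'
import cv2,numpy as np
im=cv2.imread('pics/top0.png')
a=cv2.resize(im[165:225,140:210],None,fx=5.6,fy=5.6,interpolation=cv2.INTER_CUBIC)
b=cv2.resize(im[195:255,250:370],None,fx=3.6,fy=5.6/5.6*3.6,interpolation=cv2.INTER_CUBIC)
H=max(a.shape[0],b.shape[0]);o=np.zeros((H,a.shape[1]+b.shape[1]-24,3),np.uint8)
o[:a.shape[0],:a.shape[1]]=a;o[:b.shape[0],a.shape[1]:]=b[:,:408]
cv2.imwrite('pics/c1.png',o);print(o.shape)
E
```

```text
(336, 800, 3)
```

View pics/c1.png

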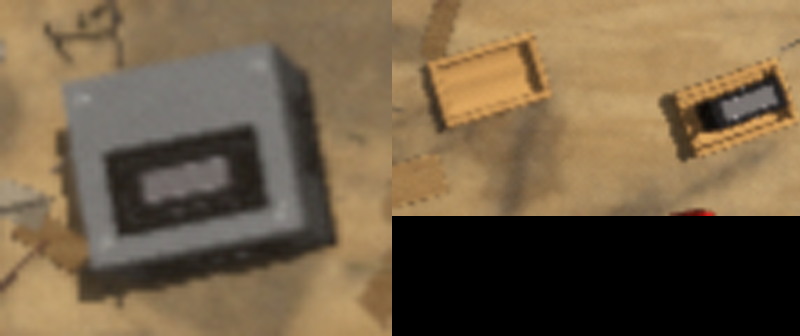

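```bash
cat > h.py <<'E'
import cv2,numpy as np
from workcell import env
def ray(m,uv):
    K=np.array([[m['fx'],0,m['cx']],[0,m['fy'],m['cy']],[0,0,1]])
    p=cv2.undistortPoints(np.float64(uv).reshape(-1,1,2),K,np.float64(m['D'])).reshape(-1,2)
    T=np.array(m['camera_from_world']);R=T[:3,:3]
    return -R.T@T[:3,3],np.c_[p[:,0],-p[:,1],-np.ones(len(p))]@R
def onz(m,uv,z):
    c,d=ray(m,uv);return c+d*((z-c[2])/d[:,2])[:,None]
def proj(m,P):
    T=np.array(m['camera_from_world']);q=np.float64(P).reshape(-1,3)@T[:3,:3].T+T[:3,3]
    K=np.array([[m['fx'],0,m['cx']],[0,m['fy'],m['cy']],[0,0,1]])
    return cv2.projectPoints(q*[1,-1,-1],np.zeros(3),np.zeros(3),K,np.float64(m['D']))[0].reshape(-1,2)
def rect(P):  # centre, (long,short), yaw deg of the long side
    (c,(w,h),a)=cv2.minAreaRect(np.float32(P[:,:2]))
    if h>w:w,h,a=h,w,a+90
    return np.round(c,1),(round(w,1),round(h,1)),round((a+90)%180-90,2)
def blobs(mask,amin):
    cs=cv2.findContours(mask.astype(np.uint8),0,1)[0]
    return [c.reshape(-1,2) for c in cs if cv2.contourArea(c)>amin]
E
python3 - <<'E'
from h import *
m=env.camera_model('top')
o=np.array([140,165])-.4
for n,uv,z in(('dock',np.array([(65,85),(270,45),(305,228),(95,268)])/5.6+o,105),('bay',np.array([(105,152),(253,127),(268,208),(118,235)])/5.6+o,105),
 ('empty',np.array([(426,67),(535,35),(550,98),(446,130)])/3.6+[250-392/3.6-.4,195-.4],30),('flatrest',np.array([(678,95),(785,60),(798,122),(693,160)])/3.6+[250-392/3.6-.4,195-.4],30),
 ('flattop',np.array([(710,100),(778,78),(786,100),(722,125)])/3.6+[250-392/3.6-.4,195-.4],76)):
    print(n,rect(onz(m,uv,z)))
w=env.camera_model('wrist');s=env.state()
T=np.array(w['camera_from_world']);print('wristcam',-T[:3,:3].T@T[:3,3],'look',-T[2,:3],s['ee_pos'],w['fx'],w['D'],s['ee_rot'])
E
```

```text
dock (array([528.7, 164.2]), (99.3, 87.2), -77.93)
bay (array([517.5, 162.7]), (70.9, 39.3), -78.57)
empty (array([ 473.4, -109.9]), (86.4, 50.1), -72.38)
flatrest (array([ 456.7, -299.3]), (91.0, 50.1), -70.85)
flattop (array([ 461.5, -298.1]), (52.7, 20.1), -69.62)
wristcam [ 206.42868763 -541.08117087  382.86209355] look [-0.2581123  -0.0602577  -0.96423392] [ 133.11443812 -558.93358462  213.19487511] 315.23176112749684 [-0.06496219  0.          0.          0.          0.        ] [-1.79909168e+02 -9.91347120e-04  1.33976277e+01]
```

The five rectangles match the given sizes: dock 99x87, bay 71x39, rests about 86–91x50. The tool yaw needed at the dock is about 102°. I'll add a planner and turn the tool.

```bash
cat > to.py <<'E'
import sys;from h import *
# to.py x y z yaw : remaining shift in tool units and spin
s=env.state();p=s['ee_pos'];y=s['ee_rot'][2];g=list(map(float,sys.argv[1:5]))
a=np.radians(y);d=np.array(g[:3])-p
u=np.array([d[0]*np.cos(a)+d[1]*np.sin(a),d[0]*np.sin(a)-d[1]*np.cos(a),-d[2]])/30
sp=-((g[3]-y+180)%360-180)/8
print('t',round(s['time_s'],2),'pos',p.round(1),'rot',s['ee_rot'].round(2),'F',s['force'].round(1),'| shift',u.round(3),'spin',round(sp,3))
E
python3 -m jog '{"jaw":[91,91,91,91,91,91,91,91,91,91],"slide":[[0,0,-0.2],[0,0,-0.2],[0,0,-0.2],[0,0,-0.2],[0,0,-0.2],[0,0,0],[0,0,0],[0,0,0],[0,0,0],[0,0,0]],"spin":[-1,-1,-1,-1,-1,-1,-1,-1,-1,-1]}'
python3 to.py 517.5 162.7 170 102
```

```text
time_s: 1.1
ee_pos: [133.1, -559.1, 243.5]
ee_rot: [-180.0, -0.1, 93.7]
force: [0.1, -0.8, -0.0]
gripper_width: 90.8
gripper_force: 0.0
t 1.1 pos [ 133.1 -559.1  243.5] rot [-1.7999e+02 -6.0000e-02  9.3720e+01] F [ 0.1 -0.8 -0. ] | shift [23.176 14.348  2.448] spin -1.034
```

```bash

python3 -m jog '{"jaw":[91,91,91,91,91,91,91,91,91,91],"slide":[[0.6,1,0],[0.6,1,0],[0.6,1,0],[0.6,1,0],[0.6,1,0],[0.6,1,0],[0.6,1,0],[0.6,1,0],[0.6,1,0],[0.6,1,0]],"spin":[0,0,0,0,0,0,0,0,0,-1]}' | head -3
cat > snap.py <<'E'
import sys,pickle;from h import *
n=sys.argv[1];m=env.camera_model('wrist');im=env.grab_frame('wrist')
cv2.imwrite(f'pics/{n}.png',im[:,:,::-1]);pickle.dump((m,env.state()),open(f'{n}.pkl','wb'))
E
python3 snap.py wf; python3 to.py 517.5 162.7 170 102
```

```text
time_s: 2.1
ee_pos: [422.9, -360.8, 243.6]
ee_rot: [-180.0, -0.0, 101.6]
t 2.15 pos [ 427.1 -357.9  243.4] rot [ 1.7977e+02 -1.4000e-01  1.0210e+02] F [3.6 1.2 0.8] | shift [16.337  6.585  2.447] spin 0.013
```

View pics/wf.png

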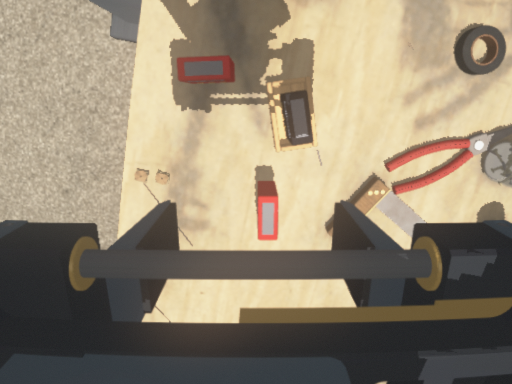

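The wrist view shows the flat in its rest at (298,117), the red decoys at (205,68) and (267,212), and the tape roll at (480,50). Next I'll move on to the dock.

```bash

python3 -m jog '{"jaw":[91,91,91,91,91,91,91,91,91,91],"slide":[[1,0.4,0],[1,0.4,0],[1,0.4,0],[1,0.4,0],[1,0.4,0],[1,0.4,0],[1,0.4,0],[1,0.4,0],[1,0.4,0],[1,0.4,0]],"spin":[0,0,0,0,0,0,0,0,0,0]}' | head -3
python3 -m jog '{"jaw":[91,91,91,0,0,0,0,0,0],"slide":[[0.8,0.4,0],[0.8,0.4,0],[0.8,0.4,0],[0.8,0.4,0],[0.5,0.4,0],[0.2,0.4,0],[0,0.1,0],[0,0,0],[0,0,0]],"spin":[0,0,0,0,0,0,0,0,0]}' 
python3 snap.py wd; python3 to.py 517.5 162.7 170 102
```

```text
time_s: 3.15
ee_pos: [480.1, -42.9, 243.7]
ee_rot: [-180.0, -0.0, 101.4]
time_s: 4.05
ee_pos: [530.5, 84.5, 243.7]
ee_rot: [-179.9, 0.0, 101.3]
force: [0.4, -0.1, -0.2]
gripper_width: 45.8
gripper_force: 0.0
t 4.1 pos [530.5  84.5 243.9] rot [-1.7997e+02  2.0000e-02  1.0133e+02] F [-0.3  0.   0.3] | shift [2.641 0.088 2.463] spin -0.084
```

View pics/wd.png

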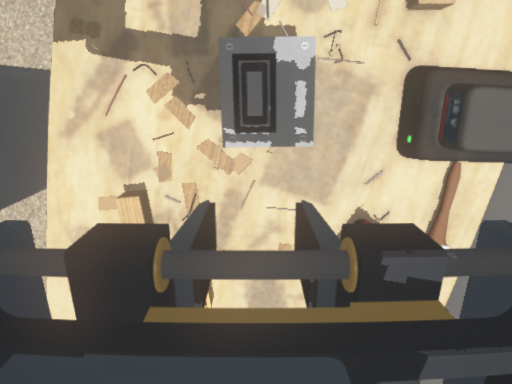

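The dock's top fills (220,38)–(314,146), with the bay's dark bevel at about (233,52)–(276,134). I'll refine the edges from intensity profiles and get the height from two views.

```bash
python3 - <<'E'
from h import *;import pickle
im=cv2.imread('pics/wd.png',0).astype(int)
print('cols',dict(zip(range(212,322),im[80:110,212:322].mean(0).astype(int))))
print('rows',dict(zip(range(30,155),im[30:155,245:262].mean(1).astype(int))))
print('rowsR',dict(zip(range(30,155),im[30:155,282:292].mean(1).astype(int))))
E
```

```text
cols {212: np.int64(100), 213: np.int64(100), 214: np.int64(100), 215: np.int64(101), 216: np.int64(101), 217: np.int64(100), 218: np.int64(100), 219: np.int64(100), 220: np.int64(102), 221: np.int64(103), 222: np.int64(104), 223: np.int64(104), 224: np.int64(104), 225: np.int64(104), 226: np.int64(103), 227: np.int64(104), 228: np.int64(104), 229: np.int64(104), 230: np.int64(104), 231: np.int64(103), 232: np.int64(95), 233: np.int64(74), 234: np.int64(54), 235: np.int64(51), 236: np.int64(51), 237: np.int64(51), 238: np.int64(55), 239: np.int64(72), 240: np.int64(85), 241: np.int64(76), 242: np.int64(59), 243: np.int64(53), 244: np.int64(53), 245: np.int64(54), 246: np.int64(61), 247: np.int64(81), 248: np.int64(94), 249: np.int64(95), 250: np.int64(95), 251: np.int64(95), 252: np.int64(95), 253: np.int64(95), 254: np.int64(95), 255: np.int64(95), 256: np.int64(96), 257: np.int64(95), 258: np.int64(95), 259: np.int64(95), 260: np.int64(95), 261: np.int64(90), 262: np.int64(73), 263: np.int64(55), 264: np.int64(53), 265: np.int64(51), 266: np.int64(52), 267: np.int64(68), 268: np.in
[... 5153 characters left out ...]
 120: np.int64(104), 121: np.int64(104), 122: np.int64(105), 123: np.int64(104), 124: np.int64(105), 125: np.int64(105), 126: np.int64(105), 127: np.int64(105), 128: np.int64(105), 129: np.int64(105), 130: np.int64(106), 131: np.int64(106), 132: np.int64(106), 133: np.int64(106), 134: np.int64(105), 135: np.int64(106), 136: np.int64(106), 137: np.int64(106), 138: np.int64(106), 139: np.int64(107), 140: np.int64(107), 141: np.int64(107), 142: np.int64(107), 143: np.int64(107), 144: np.int64(107), 145: np.int64(111), 146: np.int64(135), 147: np.int64(185), 148: np.int64(191), 149: np.int64(192), 150: np.int64(193), 151: np.int64(193), 152: np.int64(192), 153: np.int64(191), 154: np.int64(190)}
```

```bash
python3 - <<'E'
from h import *;import pickle
m,s=pickle.load(open('wd.pkl','rb'))
im=cv2.imread('pics/wd.png',0).astype(float)
def cross(prof,th):  # sub-pixel crossings from either end
    i=np.where(prof<th)[0][0];j=np.where(prof<th)[0][-1]
    f=lambda a,b:(th-prof[a])/(prof[b]-prof[a])
    return i-1+f(i-1,i),j+f(j,j+1)
L=[];R=[];T=[];B=[]
for r in range(60,126,2):
    a,b=cross(cv2.GaussianBlur(im[r:r+1,224:290],(1,1),0)[0],77);L.append((224+a,r));R.append((224+b,r))
for c in range(240,270,2):
    a,b=cross(im[45:140,c],80);T.append((c,45+a));B.append((c,45+b))
def fit(P,z):
    W=onz(m,P,z)[:,:2].astype(np.float32);l=cv2.fitLine(W,cv2.DIST_HUBER,0,.01,.01).ravel();return l[2:],l[:2]
for z in(99,102,105,108,111):
    l,r,t,b=[fit(x,z) for x in(L,R,T,B)]
    yaw=np.degrees([np.arctan2(q[1][1],q[1][0]) for q in(l,r,t,b)])
    X=lambda p,q:p[0]+p[1]*np.linalg.solve(np.c_[p[1],-q[1]],q[0]-p[0])[0]
    c=np.array([X(l,t),X(r,t),X(r,b),X(l,b)])
    n=lambda v:round(float(np.linalg.norm(v)),1)
    print(z,'C',c.mean(0).round(1),'w',n(c[0]-c[1]),n(c[2]-c[3]),'len',n(c[0]-c[3]),n(c[1]-c[2]),yaw.round(1))
mt=env.camera_model('top')
# height across two views: wrist bay centre vs top-view bay centre rays
cw,dw=ray(m,[[np.mean([p[0] for p in L+R]),np.mean([p[1] for p in T+B])]])
ct,dt=ray(mt,[[np.mean([105,253,268,118])/5.6+139.6,np.mean([152,127,208,235])/5.6+164.6]])
A=np.c_[dw[0],-dt[0]];k=np.linalg.lstsq(A,ct-cw,rcond=None)[0];print(cw+dw[0]*k[0],ct+dt[0]*k[1])
E
```

```text
99 C [515.  160.8] w 41.3 41.0 len 73.8 73.6 [-77.5 -77.7  11.5  11.8]
102 C [515.  160.8] w 40.9 40.6 len 73.1 72.9 [-77.5 -77.7  11.5  11.8]
105 C [515.  160.8] w 40.5 40.2 len 72.4 72.2 [-77.5 -77.7  11.5  11.8]
108 C [515.  160.8] w 40.1 39.8 len 71.7 71.5 [-77.5 -77.7  11.5  11.8]
111 C [515.  160.7] w 39.7 39.5 len 71.0 70.8 [-77.5 -77.7  11.5  11.8]
[514.88080982 161.53418923 115.26468092] [516.38392173 160.78449947 115.25081544]
```

The bay's yaw is −77.6°, so the tool goes to 102.4°. The dock's top is at about 107, and its centre is at (515,161) from the wrist and (517,163) from the top view. I'll settle the critical axis by viewing the shut fingers low beside the bay.

```bash

python3 to.py 528.5 103 125 102.4
python3 -m jog '{"jaw":[0,0,0,0,0,0,0,0,0,0],"slide":[[0.2,0,0.8],[0.2,0,0.8],[0.2,0,0.8],[0,0,0.8],[0,0,0.75],[0,0,0],[0,0,0],[0,0,0],[0,0,0],[0,0,0]],"spin":[-0.13,0,0,0,0,0,0,0,0,0]}' 
python3 snap.py wd2; python3 to.py 516 161.6 125 102.4
```

```text
t 4.1 pos [530.5  84.5 243.9] rot [-1.7997e+02  2.0000e-02  1.0133e+02] F [-0.3  0.   0.3] | shift [0.617 0.057 3.963] spin -0.134
time_s: 5.1
ee_pos: [527.6, 103.0, 126.4]
ee_rot: [179.9, 0.0, 102.4]
force: [-0.6, -0.5, -0.8]
gripper_width: 0.5
gripper_force: 0.0
t 5.15 pos [527.4 103.  126.2] rot [1.7992e+02 1.0000e-02 1.0243e+02] F [-0.3  0.4  0.3] | shift [1.989 0.049 0.04 ] spin 0.004
```

View pics/wd2.png

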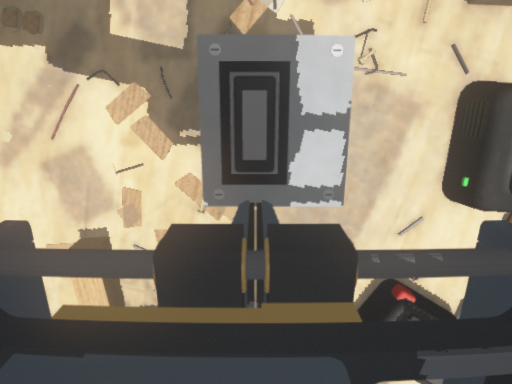

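The fingers' seam lies at column ~255 (rows 205–280) and the bay spans columns 220–290 and rows 61–185, so they are nearly in line. I'll check this in numbers.

```bash
python3 - <<'E'
from h import *;import pickle
m,s=pickle.load(open('wd2.pkl','rb'))
im=cv2.imread('pics/wd2.png',0).astype(float)
print('seam row260',im[212,232:280].astype(int))
p=s['ee_pos'];a=np.radians(s['ee_rot'][2]);tx=np.array([np.cos(a),np.sin(a),0])
print('plane y=0 cols',proj(m,[p,p+[0,0,40],p+tx*30,p+tx*60+[0,0,-19]]).round(1))
L=[];R=[];T=[];B=[]
def cross(prof,th):
    k=np.where(prof<th)[0];i,j=k[0],k[-1];f=lambda a,b:(th-prof[a])/(prof[b]-prof[a])
    return i-1+f(i-1,i),j+f(j,j+1)
for r in range(75,175,3):
    q=cross(im[r,210:300],76);L.append((210+q[0],r));R.append((210+q[1],r))
for c in range(232,280,3):
    q=cross(im[52:195,c],76);T.append((c,52+q[0]));B.append((c,52+q[1]))
def fit(P,z):
    l=cv2.fitLine(onz(m,P,z)[:,:2].astype(np.float32),cv2.DIST_HUBER,0,.01,.01).ravel();return l[2:],l[:2]
for z in(102,105,108,111):
    l,r,t,b=[fit(x,z) for x in(L,R,T,B)]
    X=lambda p,q:p[0]+p[1]*np.linalg.solve(np.c_[p[1],-q[1]],q[0]-p[0])[0]
    c=np.array([X(l,t),X(r,t),X(r,b),X(l,b)]);n=lambda v:round(float(np.linalg.norm(v)),1)
    print(z,'C',c.mean(0).round(1),'w',n(c[0]-c[1]),n(c[2]-c[3]),'len',n(c[0]-c[3]),n(c[1]-c[2]),[round(float(np.degrees(np.arctan2(q[1][1],q[1][0]))),1) for q in(l,r,t,b)])
E
python3 to.py 515 160.8 125 102.4
```

```text
seam row260 [192 192 188 157 101  75  72  72  73  72  73  72  71  72  71  70  65  56
  49  51  49  58 104 129 103  59  48  50  49  56  65  69  70  71  70  70
  71  71  71  70  70  74 103 157 186 190 191 191]
plane y=0 cols [[253.8 229.5]
 [253.7 264.9]
 [253.7 179.9]
 [253.6 122.7]]
102 C [515.1 159.7] w 41.6 41.3 len 74.9 74.9 [-77.6, -77.8, 12.2, 12.2]
105 C [515.1 160. ] w 40.9 40.7 len 73.7 73.7 [-77.6, -77.8, 12.2, 12.2]
108 C [515.  160.3] w 40.3 40.1 len 72.6 72.6 [-77.6, -77.8, 12.2, 12.2]
111 C [514.9 160.5] w 39.7 39.4 len 71.4 71.4 [-77.6, -77.8, 12.2, 12.2]
t 5.15 pos [527.4 103.  126.2] rot [1.7992e+02 1.0000e-02 1.0243e+02] F [-0.3  0.4  0.3] | shift [1.97  0.011 0.04 ] spin 0.004
```

The camera reads 1.3 px (0.75 mm) off the fingers' real plane. Corrected, I need to shift about −0.5 mm in tool y. Top z is about 107–108. Moving over the bay and down.

```bash

python3 -m jog '{"jaw":[0,0,0,0,0,0],"slide":[[0.5,-0.02,0],[0.5,0,0],[0.5,0,0],[0.43,0,0.1],[0,0,0.2],[0,0,0]],"spin":[0,0,0,0,0,0]}' |grep -E "time|pos|^force"
python3 -m jog '{"jaw":[0,0,0,0],"slide":[[0,0,0.1],[0,0,0.05],[0,0,0.05],[0,0,0]],"spin":[0,0,0,0]}' |grep -E "time|pos|^force"
python3 -m jog '{"jaw":[0,0,0],"slide":[[0,0,0.04],[0,0,0.03],[0,0,0]],"spin":[0,0,0]}' |grep -E "time|pos|^force"
```

```text
time_s: 5.75
ee_pos: [513.0, 159.7, 115.3]
force: [-0.0, -0.0, -0.3]
time_s: 6.15
ee_pos: [514.3, 159.2, 111.1]
force: [-2.0, 0.7, 4.9]
time_s: 6.45
ee_pos: [514.3, 159.2, 109.1]
force: [-0.9, 0.5, 5.5]
```

```bash
python3 to.py 515 160.8 125 102.4
python3 -m jog '{"jaw":[0,0],"slide":[[0,0,0.04],[0,0,0]],"spin":[0,0]}' |grep -E "time|pos|^force"
python3 -m jog '{"jaw":[0,0],"slide":[[0,0,0.03],[0,0,0]],"spin":[0,0]}' |grep -E "time|pos|^force"
python3 to.py 515 160.8 125 102.4
```

```text
t 6.45 pos [514.3 159.2 109.1] rot [ 1.7994e+02 -2.0000e-02  1.0238e+02] F [-0.9  0.5  5.5] | shift [ 0.048  0.033 -0.529] spin -0.003
time_s: 6.65
ee_pos: [514.4, 159.2, 107.9]
force: [-0.0, 1.1, 5.4]
time_s: 6.85
ee_pos: [514.4, 159.2, 107.1]
force: [-2.3, 1.0, 6.2]
t 6.85 pos [514.4 159.2 107.1] rot [ 1.7993e+02 -2.0000e-02  1.0238e+02] F [-2.3  1.   6.2] | shift [ 0.048  0.031 -0.597] spin -0.003
```

```bash
for i in 1; do :; done
python3 -m jog '{"jaw":[0,0],"slide":[[0,0,0.02],[0,0,0]],"spin":[0,0]}' |grep -E "pos|^force"
python3 -m jog '{"jaw":[0,0],"slide":[[0,0,0.02],[0,0,0]],"spin":[0,0]}' |grep -E "pos|^force"
```

```text
ee_pos: [514.4, 159.2, 106.5]
force: [-1.3, -0.0, 5.2]
ee_pos: [514.4, 159.2, 106.0]
force: [-1.2, 0.3, 5.3]
```

```bash

python3 -m jog '{"jaw":[0,0],"slide":[[0,0,0.02],[0,0,0]],"spin":[0,0]}' |grep -E "pos|^force"
```

```text
ee_pos: [514.4, 159.2, 105.4]
force: [-1.9, 0.3, 6.7]
```

```bash

python3 -m jog '{"jaw":[0,0],"slide":[[0,0,0.02],[0,0,0]],"spin":[0,0]}' |grep -E "pos|^force"
```

```text
ee_pos: [514.4, 159.2, 104.8]
force: [-1.4, 0.3, 6.1]
```

```bash

python3 -m jog '{"jaw":[0,0],"slide":[[0,0,0.015],[0,0,0]],"spin":[0,0]}' |grep -E "pos|^force"
```

```text
ee_pos: [514.5, 159.2, 104.5]
force: [-1.2, 0.4, 7.4]
```

```bash

python3 -m jog '{"jaw":[0,0],"slide":[[0,0,0.015],[0,0,0]],"spin":[0,0]}' |grep -E "pos|^force"
```

```text
ee_pos: [514.6, 159.3, 104.4]
force: [-1.8, 0.6, 9.4]
```

```bash

python3 -m jog '{"jaw":[0,0],"slide":[[0,0,0.015],[0,0,0]],"spin":[0,0]}' |grep -E "pos|^force"
```

```text
ee_pos: [514.7, 159.3, 104.3]
force: [-1.6, -0.4, 10.6]
```

10.6 N after about 7 mm of travel, so this is the stop. I'll let off and look.

```bash

python3 -m jog '{"jaw":[0,0,0,0,0,0,0,0,0],"slide":[[0,0,-0.1],[0,0,-0.2],[0,0,-0.4],[0,0,-0.5],[0,0,-0.5],[0,0,-0.4],[0,0,0],[0,0,0],[0,0,0]],"spin":[0,0,0,0,0,0,0,0,0]}' |grep -E "time|pos|^force"
python3 - <<'E'
from h import *
i=env.grab_frame('scene');t=env.grab_frame('top')
o=np.hstack([cv2.resize(i[180:270,140:230],(400,400),interpolation=2),cv2.resize(t[165:225,145:205],(400,400),interpolation=2)])
cv2.imwrite('pics/pop.png',o[:,:,::-1])
E
```

```text
time_s: 9.15
ee_pos: [513.4, 159.2, 164.7]
force: [-0.8, 0.4, 0.2]
```

View pics/pop.png

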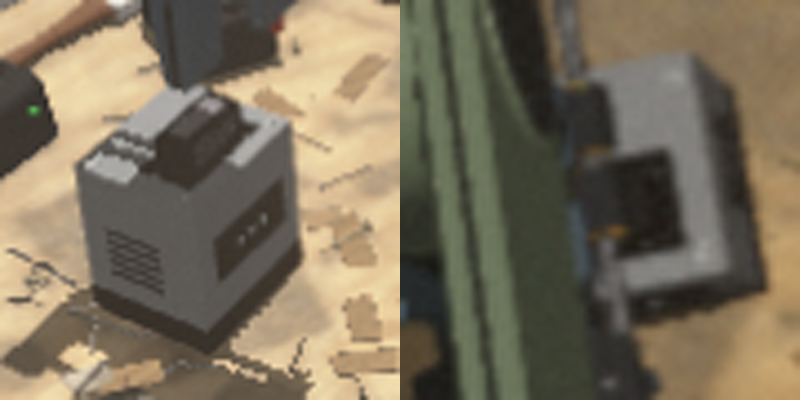

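The cartridge has popped up and stands proud and free in the bay. The pressed depth puts the dock's top at about 110.8. Next I open, go down to 112 and grip.

```bash
python3 to.py 514.8 160.2 112.3 102.4
python3 -m jog '{"jaw":[60,60,60,60,60,60,60,60],"slide":[[0,0,0],[0,0.03,0],[0.03,0,0.4],[0,0,0.4],[0,0,0.4],[0,0,0.3],[0,0,0.15],[0,0,0]],"spin":[0,0,0,0,0,0,0,0]}' 25 
python3 to.py 514.8 160.2 112.3 102.4
```

```text
t 9.25 pos [513.5 159.2 164.7] rot [-1.7990e+02  1.0000e-02  1.0243e+02] F [-0.6  0.4  0.5] | shift [0.022 0.049 1.745] spin 0.004
time_s: 10.05
ee_pos: [514.2, 160.3, 115.0]
ee_rot: [-179.9, 0.0, 102.4]
force: [0.2, -0.7, -0.4]
gripper_width: 59.6
gripper_force: 0.0
t 10.05 pos [514.2 160.3 115. ] rot [-1.7990e+02  1.0000e-02  1.0244e+02] F [ 0.2 -0.7 -0.4] | shift [-0.008  0.019  0.09 ] spin 0.004
```

```bash

python3 -m jog '{"jaw":[60,60,20,20,20,20,20],"slide":[[0,0.01,0.07],[0,0,0],[0,0,0],[0,0,0],[0,0,0],[0,0,0],[0,0,0]],"spin":[0,0,0,0,0,0,0]}' 25 
python3 to.py 473.4 -109.9 150 107.6
```

```text
time_s: 10.75
ee_pos: [515.0, 160.5, 114.0]
ee_rot: [180.0, 0.0, 102.4]
force: [-0.3, 0.9, 0.3]
gripper_width: 23.8
gripper_force: 25.0
t 10.75 pos [515.  160.5 114. ] rot [179.99   0.   102.43] F [-0.3  0.9  0.3] | shift [-8.504 -3.293 -1.202] spin -0.646
```

Gripped, with width 23.8. I'll lift out straight, then head for the empty rest.

```bash

python3 -m jog '{"jaw":[20,20,20,20,20,20,20,20],"slide":[[0,0,-0.1],[0,0,-0.2],[0,0,-0.3],[0,0,-0.4],[0,0,-0.5],[0,0,-0.6],[0,0,-0.3],[0,0,0]],"spin":[0,0,0,0,0,0,0,0]}'  | grep -vE rot
python3 -m jog '{"jaw":[20,20,20,20,20,20,20,20,20,20],"slide":[[-0.5,-0.1,0],[-1,-0.4,0],[-1,-0.4,0],[-1,-0.4,0],[-1,-0.4,0],[-1,-0.4,0],[-1,-0.4,0],[-1,-0.4,0],[-1,-0.4,0],[-1,-0.2,0]],"spin":[0,0,0,0,0,0,0,0,0,0]}' |grep -vE rot
python3 -m jog '{"jaw":[20,20,20],"slide":[[-0.4,0,0],[-0.2,0,0],[0,0,0]],"spin":[-0.6,0,0]}' |grep -vE rot
python3 snap.py we; python3 to.py 473.4 -109.9 150 107.6
```

```text
time_s: 11.55
ee_pos: [515.9, 160.8, 187.8]
force: [1.1, -0.4, -1.0]
gripper_width: 23.5
gripper_force: 25.0
time_s: 12.55
ee_pos: [471.6, -142.3, 184.9]
force: [0.4, 0.9, -1.3]
gripper_width: 23.8
gripper_force: 25.0
time_s: 12.85
ee_pos: [477.6, -158.6, 185.2]
force: [0.7, -0.6, -1.2]
gripper_width: 24.0
gripper_force: 25.0
t 12.9 pos [ 477.5 -157.9  185.3] rot [-1.7993e+02 -6.0000e-02  1.0712e+02] F [ 0.   0.5 -1.2] | shift [1.568 0.339 1.176] spin -0.059
```

View pics/we.png

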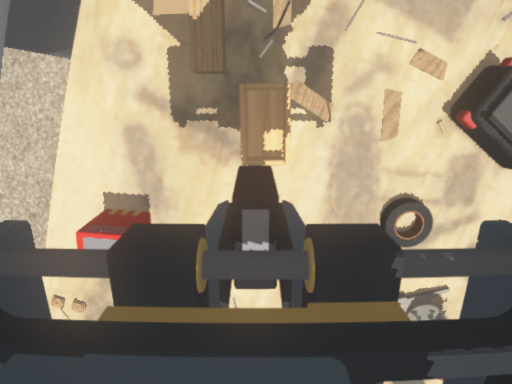

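The empty rest spans about (240,84)–(286,163) and the cartridge hangs in the grip above (256,240). The offcut is at (207,35).

```bash
python3 - <<'E'
from h import *;import pickle
m,s=pickle.load(open('we.pkl','rb'))
W=onz(m,[(240,84),(286,84),(286.5,164),(241,164)],30);print(rect(W),W[:,:2].round(0).tolist())
c=W[:,:2].mean(0)
import subprocess;print(subprocess.getoutput(f'python3 to.py {c[0]} {c[1]} 58 107.6'))
E
```

```text
(array([ 473.2, -111.4]), (81.1, 47.9), -72.91) [[438.0, -80.0], [482.0, -66.0], [508.0, -143.0], [462.0, -157.0]]
t 12.9 pos [ 477.5 -157.9  185.3] rot [-1.7993e+02 -6.0000e-02  1.0712e+02] F [ 0.   0.5 -1.2] | shift [1.523 0.297 4.242] spin -0.059
```

```bash

python3 -m jog '{"jaw":[20,20,20,20,20,20,20,20,20,20],"slide":[[0.5,0.1,0],[0.6,0.1,0],[0.45,0.1,0.4],[0,0,0.8],[0,0,0.8],[0,0,0.8],[0,0,0.7],[0,0,0.5],[0,0,0.1],[0,0,0]],"spin":[-0.06,0,0,0,0,0,0,0,0,0]}' |grep -vE rot
python3 -m jog '{"jaw":[20,20,20],"slide":[[0,0,0.04],[0,0,0.03],[0,0,0]],"spin":[0,0,0]}' |grep -vE rot
python3 to.py 473.3 -111 57 107.6
```

```text
time_s: 13.9
ee_pos: [472.4, -109.5, 62.9]
force: [0.3, -0.0, -1.4]
gripper_width: 23.9
gripper_force: 25.0
time_s: 14.2
ee_pos: [473.0, -110.8, 61.4]
force: [-0.5, -0.6, -1.7]
gripper_width: 23.9
gripper_force: 25.0
t 14.2 pos [ 473.  -110.8   61.4] rot [1.7994e+02 4.0000e-02 1.0771e+02] F [-0.5 -0.6 -1.7] | shift [-0.009  0.007  0.146] spin 0.014
```

```bash

python3 -m jog '{"jaw":[20,20,20],"slide":[[0,0,0.05],[0,0,0.05],[0,0,0]],"spin":[0,0,0]}' |grep -E "pos|^force"
python3 -m jog '{"jaw":[20,20],"slide":[[0,0,0.03],[0,0,0]],"spin":[0,0]}' |grep -E "pos|^force"
```

```text
ee_pos: [472.5, -110.8, 57.6]
force: [0.7, 0.0, -1.2]
ee_pos: [472.6, -110.8, 56.8]
force: [-0.6, 0.3, -1.4]
```

```bash

python3 -m jog '{"jaw":[20,20],"slide":[[0,0,0.03],[0,0,0]],"spin":[0,0]}' |grep -E "pos|^force"
python3 -m jog '{"jaw":[20,20],"slide":[[0,0,0.02],[0,0,0]],"spin":[0,0]}' |grep -E "pos|^force"
```

```text
ee_pos: [472.8, -110.9, 56.4]
force: [-1.4, 0.4, 3.3]
ee_pos: [472.8, -110.9, 56.3]
force: [-2.5, 0.1, 8.2]
```

It rests on the floor at TCP 56.4, as predicted. Releasing, then rising and moving on to the flat.

```bash

python3 -m jog '{"jaw":[20,55,55,55,55],"slide":[[0,0,-0.02],[0,0,0],[0,0,0],[0,0,0],[0,0,0]],"spin":[0,0,0,0,0]}' |grep -vE "rot"
python3 -m jog '{"jaw":[55,55,55,55,55,55,55],"slide":[[0,0,-0.4],[0,0,-0.8],[0,0,-0.8],[0,0,-0.8],[0,0,-0.4],[0,0,0],[0,0,0]],"spin":[0,0,0,0,0,0,0]}' |grep -vE "rot"
python3 snap.py wp; python3 to.py 461 -298.5 145 110
```

```text
time_s: 15.6
ee_pos: [472.7, -110.8, 55.8]
force: [-0.4, 0.6, -1.1]
gripper_width: 52.3
gripper_force: 0.0
time_s: 16.3
ee_pos: [472.2, -110.6, 151.2]
force: [0.6, -1.1, -0.2]
gripper_width: 54.9
gripper_force: 0.0
t 16.35 pos [ 471.9 -110.6  150.8] rot [-1.7989e+02 -7.0000e-02  1.0771e+02] F [-0.5  0.2 -0. ] | shift [-5.856 -2.251  0.193] spin -0.286
```

```bash

python3 -m jog '{"jaw":[55,55,55,55,55,55,55,55,55,55],"slide":[[-0.7,-0.2,0],[-1,-0.3,0],[-1,-0.3,0],[-1,-0.3,0],[-1,-0.3,0],[-1,-0.3,0],[-1,-0.3,0],[-0.8,-0.2,0],[-0.3,0,0],[0,0,0]],"spin":[0,0,0,0,0,0,0,0,0,-0.29]}' |grep -E "time|pos"
python3 -m jog '{"jaw":[55,55],"slide":[[0,0,0],[0,0,0]],"spin":[0,0]}' |grep -E "time|pos"
python3 snap.py wf2
python3 - <<'E'
from h import *
a=cv2.imread('pics/wf2.png');t=env.grab_frame('top')[:,:,::-1]
o=np.hstack([a[:300,130:400],cv2.resize(t[195:255,250:310],(300,300),interpolation=2)]);cv2.imwrite('pics/c2.png',o)
E
python3 to.py 461 -298.5 145 110
```

```text
time_s: 17.35
ee_pos: [480.8, -354.3, 150.4]
time_s: 17.55
ee_pos: [480.8, -352.8, 151.3]
t 17.65 pos [ 481.  -352.9  151.7] rot [-1.7998e+02 -4.0000e-02  1.1005e+02] F [ 0.2 -0.1  0.7] | shift [ 1.933 -0.004  0.224] spin 0.007
```

View pics/c2.png

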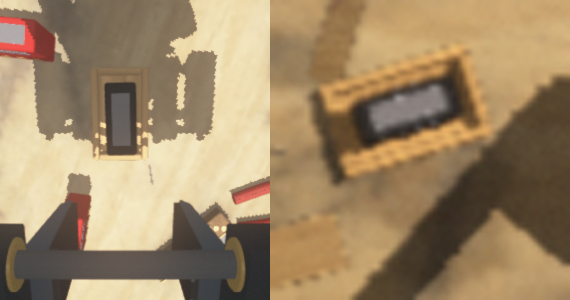

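The charged cartridge stands in its rest (right crop). In the wrist view the flat is at full-image columns ~236–265 and rows 83–153, with its grey patch in the middle. I'll measure the patch at z 76.

```bash
python3 - <<'E'
from h import *;import pickle,subprocess
m,s=pickle.load(open('wf2.pkl','rb'))
im=cv2.imread('pics/wf2.png',0)[75:160,228:272]
mk=(im<60).astype(np.uint8)
d=max(blobs(mk,200),key=cv2.contourArea)
hole=cv2.drawContours(np.zeros_like(mk),[d],-1,1,-1)*(im>75)
hole=cv2.erode(hole,np.ones((3,3)));h=max(blobs(hole,100),key=cv2.contourArea)
for n,c,z in(('dark',d,76),('patch',h,76)):
    W=onz(m,c+[228,75],z);R=rect(W);print(n,c.min(0)+[228,75],c.max(0)+[228,75],R)
c=R[0];print(subprocess.getoutput(f'python3 to.py {c[0]} {c[1]} 56 {R[2]+180}'))
E
```

```text
Traceback (most recent call last):
ValueError: max() iterable argument is empty
```

```bash
python3 - <<'E'
from h import *;import pickle,subprocess
im=cv2.imread('pics/wf2.png',0).astype(int)
print('row120',im[120,228:274]);print('row100',im[100,228:274]);print('col250',im[78:162,250])
E
```

```text
row120 [112 110 116 120 123 128 121  94  62  60  59  58  59  68  85  96  96  99
  98  96  97  98  97  98  97  98  97  97  96  98  95  87  70  60  58  60
  59  62  85 108 117 119 116 111 115 121]
row100 [104 108 116 117 122 126 106  64  51  54  56  53  59  77  94  95  96  95
  95  97  96  96  95  96  96  96  95  97  97  96  96  81  59  54  55  55
  53  60  89 110 116 117 114 108 111 117]
col250 [116 116 115 113  90  56  52  53  53  54  50  51  54  54  58  84  93  95
  96  95  94  97  95  96  96  95  94  95  94  95  93  96  95  96  96  95
  97  96  95  96  97  97  97  98  97  99  98  99  98  99  97  98  98  97
  98  99  98  99  99  99  99 100 101 102 101 102 101  96  72  71  70  71
  72  72  72  72  83 144 213 220 220 210 203 224]
```

```bash
python3 - <<'E'
from h import *;import pickle,subprocess
m,s=pickle.load(open('wf2.pkl','rb'))
W=onz(m,[(250.3,100),(250.65,120),(250.6,119),(235.3,120),(266,120),(250,82.2),(250,154.3)],76)[:,:2]
c=W[2];print(W.round(1).tolist(),np.linalg.norm(W[3]-W[4]),np.linalg.norm(W[5]-W[6]));e=W[0]-W[1];yaw=np.degrees(np.arctan2(e[1],e[0]))
print(yaw,subprocess.getoutput(f'python3 to.py {c[0]} {c[1]} 56.5 {yaw}'))
E
```

```text
[[453.3, -285.7], [458.6, -299.7], [458.3, -299.0], [447.6, -303.7], [469.7, -295.7], [448.7, -273.6], [467.2, -325.0]] 23.53577107714834 54.58313750804248
110.79397407557973 t 17.65 pos [ 481.  -352.9  151.7] rot [-1.7998e+02 -4.0000e-02  1.1005e+02] F [ 0.2 -0.1  0.7] | shift [ 1.947 -0.093  3.174] spin -0.093
```

```bash

python3 -m jog '{"jaw":[55,55,55,55,55,55,55,55,55,55],"slide":[[0.6,-0.08,0],[0.7,0,0],[0.65,0,0],[0,0,0.5],[0,0,0.8],[0,0,0.8],[0,0,0.7],[0,0,0.3],[0,0,0.07],[0,0,0]],"spin":[-0.09,0,0,0,0,0,0,0,0,0]}' |grep -vE rot
python3 -m jog '{"jaw":[55,20,20,20,20,20,20],"slide":[[0,0,0],[0,0,0],[0,0,0],[0,0,0],[0,0,0],[0,0,0],[0,0,0]],"spin":[0,0,0,0,0,0,0]}' 25 |grep -vE rot
python3 to.py 515 160.3 175 102.4
```

```text
time_s: 18.65
ee_pos: [458.7, -299.9, 57.4]
force: [0.2, 0.1, 1.7]
gripper_width: 54.6
gripper_force: 0.0
time_s: 19.35
ee_pos: [458.2, -299.8, 57.0]
force: [0.4, -0.6, 0.9]
gripper_width: 23.7
gripper_force: 25.0
t 19.35 pos [ 458.2 -299.8   57. ] rot [-1.8000e+02  1.0000e-02  1.1075e+02] F [ 0.4 -0.6  0.9] | shift [13.672  7.204 -3.932] spin 1.044
```

```bash

python3 -m jog '{"jaw":[20,20,20,20,20,20,20,20,20],"slide":[[0,0,-0.3],[0,0,-0.7],[0,0,-0.9],[0,0,-0.9],[0,0,-0.8],[0,0,-0.5],[0.5,0.3,0],[1,0.5,0],[1,0.5,0]],"spin":[0,0,0,0,0,0,0,0,0]}' |grep -vE rot
python3 -m jog '{"jaw":[20,20,20,20,20,20,20,20,20,20],"slide":[[1,0.55,0],[1,0.55,0],[1,0.55,0],[1,0.55,0],[1,0.55,0],[1,0.55,0],[1,0.55,0],[1,0.55,0],[1,0.55,0],[0.5,0.3,0]],"spin":[0,0,0,0,0,0,0,0,0,0]}' |grep -vE rot
python3 -m jog '{"jaw":[20,20,20,20,20],"slide":[[0.3,0.1,0],[0,0,0],[0,0,0],[0,0,0],[0,0,0]],"spin":[0,1,0.04,0,0]}' |grep -vE rot
python3 to.py 515 160.3 175 102.4
```

```text
time_s: 20.25
ee_pos: [467.4, -214.0, 179.1]
force: [-0.1, 1.4, -1.9]
gripper_width: 24.1
gripper_force: 25.0
time_s: 21.25
ee_pos: [513.2, 109.7, 178.9]
force: [0.5, 0.0, -1.6]
gripper_width: 23.8
gripper_force: 25.0
time_s: 21.75
ee_pos: [513.7, 115.5, 179.8]
force: [-0.6, -0.6, -1.5]
gripper_width: 23.5
gripper_force: 25.0
t 21.75 pos [513.7 115.5 179.8] rot [-1.7997e+02  1.0000e-02  1.0250e+02] F [-0.6 -0.6 -1.5] | shift [1.449 0.365 0.158] spin 0.012
```

```bash

python3 to.py 514.7 159.9 175 102.4
python3 -m jog '{"jaw":[20,20,20,20,20,20],"slide":[[0.5,0.15,0],[0.5,0.1,0],[0.43,0.1,0],[0,0,0.2],[0,0,0],[0,0,0]],"spin":[0.01,0,0,0,0,0]}' |grep -vE rot
python3 to.py 514.7 159.9 115 102.4
```

```text
t 21.75 pos [513.7 115.5 179.8] rot [-1.7997e+02  1.0000e-02  1.0250e+02] F [-0.6 -0.6 -1.5] | shift [1.438 0.352 0.158] spin 0.012
time_s: 22.35
ee_pos: [514.8, 159.9, 173.4]
force: [0.4, -0.1, -0.6]
gripper_width: 23.8
gripper_force: 25.0
t 22.35 pos [514.8 159.9 173.4] rot [-1.7993e+02  3.0000e-02  1.0238e+02] F [ 0.4 -0.1 -0.6] | shift [ 0.    -0.002  1.946] spin -0.003
```

```bash

python3 -m jog '{"jaw":[20,20,20,20,20],"slide":[[0,0,0.15],[0,0,0.15],[0,0,0.15],[0,0,0.1],[0,0,0]],"spin":[0,0,0,0,0]}' |grep -E "pos|^force"
python3 -m jog '{"jaw":[20,20,20,20,20],"slide":[[0,0,0.1],[0,0,0.1],[0,0,0.1],[0,0,0.1],[0,0,0]],"spin":[0,0,0,0,0]}' |grep -E "pos|^force"
```

```text
ee_pos: [514.7, 159.8, 156.7]
force: [-1.3, 0.3, -1.8]
ee_pos: [514.8, 160.0, 144.9]
force: [-0.8, -0.2, -1.3]
```

No lateral or upward force while it is inside the bay, so I continue.

```bash

python3 -m jog '{"jaw":[20,20,20,20,20,20],"slide":[[0,0,0.15],[0,0,0.15],[0,0,0.15],[0,0,0.15],[0,0,0.15],[0,0,0]],"spin":[0,0,0,0,0,0]}' |grep -E "pos|^force"
python3 -m jog '{"jaw":[20,20,20],"slide":[[0,0,0.08],[0,0,0.08],[0,0,0]],"spin":[0,0,0]}' |grep -E "pos|^force"
```

```text
ee_pos: [514.6, 159.9, 122.0]
force: [0.7, 0.1, -2.3]
ee_pos: [514.9, 160.0, 117.8]
force: [-0.5, -0.4, -1.8]
```

```bash

python3 -m jog '{"jaw":[20,20,20],"slide":[[0,0,0.04],[0,0,0.04],[0,0,0]],"spin":[0,0,0]}' |grep -E "pos|^force"
python3 -m jog '{"jaw":[20,20],"slide":[[0,0,0.03],[0,0,0]],"spin":[0,0]}' |grep -E "pos|^force"
```

```text
ee_pos: [515.0, 160.1, 115.5]
force: [-0.6, -0.1, -1.8]
ee_pos: [515.0, 160.1, 114.7]
force: [-0.2, 0.2, -1.6]
```

It is at the cradle. Releasing, rising, closing the fingers and setting over the bay's centre to press.

```bash

python3 -m jog '{"jaw":[50,50,50,50,50,50,0,0,0,0],"slide":[[0,0,0],[0,0,0],[0,0,0],[0,0,-0.2],[0,0,-0.6],[0,0,-0.6],[0,0,0],[0,0,0],[0,0,0],[0,0,0]],"spin":[0,0,0,0,0,0,0,0,0,0]}' 
python3 -m jog '{"jaw":[0,0,0,0],"slide":[[0,0,0],[0,0,0],[0,0,0],[0,0,0]],"spin":[0,0,0,0]}' |grep -vE rot
python3 to.py 514.6 159.7 136 102.4
```

```text
time_s: 25.75
ee_pos: [514.5, 159.9, 155.8]
ee_rot: [-179.9, 0.0, 102.4]
force: [0.8, 0.2, -1.1]
gripper_width: 20.8
gripper_force: 0.0
time_s: 26.15
ee_pos: [515.1, 160.1, 156.7]
force: [0.4, -0.0, -0.0]
gripper_width: 0.3
gripper_force: 0.0
t 26.15 pos [515.1 160.1 156.7] rot [-1.7999e+02  1.0000e-02  1.0236e+02] F [ 0.4 -0.  -0. ] | shift [-0.009 -0.019  0.689] spin -0.006
```

```bash

python3 -m jog '{"jaw":[0,0,0,0,0,0],"slide":[[0,-0.01,0.2],[0,0,0.25],[0,0,0.2],[0,0,0.1],[0,0,0.05],[0,0,0]],"spin":[0,0,0,0,0,0]}' |grep -E "pos|^force"
python3 -m jog '{"jaw":[0,0,0,0],"slide":[[0,0,0.08],[0,0,0.08],[0,0,0.08],[0,0,0]],"spin":[0,0,0,0]}' |grep -E "pos|^force"
```

```text
ee_pos: [514.8, 160.0, 132.8]
force: [-0.6, -0.7, 2.7]
ee_pos: [514.6, 160.0, 125.3]
force: [-0.9, 0.4, 3.8]
```

Contact came at about 133, as expected. I'll press on.

```bash

python3 -m jog '{"jaw":[0,0,0,0,0],"slide":[[0,0,0.1],[0,0,0.1],[0,0,0.1],[0,0,0.08],[0,0,0]],"spin":[0,0,0,0,0]}' |grep -E "pos|^force"
python3 -m jog '{"jaw":[0,0,0,0],"slide":[[0,0,0.06],[0,0,0.06],[0,0,0.04],[0,0,0]],"spin":[0,0,0,0]}' |grep -E "pos|^force"
```

```text
ee_pos: [514.9, 160.0, 114.4]
force: [-1.4, -0.5, 5.8]
ee_pos: [515.0, 160.0, 109.8]
force: [-1.0, -1.1, 5.7]
```

```bash

python3 -m jog '{"jaw":[0,0,0],"slide":[[0,0,0.02],[0,0,0.02],[0,0,0]],"spin":[0,0,0]}' |grep -E "pos|^force"
```

```text
ee_pos: [514.9, 160.0, 108.4]
force: [-1.5, -0.7, 5.6]
```

```bash

python3 -m jog '{"jaw":[0,0,0,0],"slide":[[0,0,0.03],[0,0,0.03],[0,0,0.02],[0,0,0]],"spin":[0,0,0,0]}' |grep -E "pos|^force"
```

```text
ee_pos: [514.9, 160.0, 106.0]
force: [-1.6, -0.4, 5.5]
```

```bash

python3 -m jog '{"jaw":[0,0,0],"slide":[[0,0,0.02],[0,0,0.01],[0,0,0]],"spin":[0,0,0]}' |grep -E "pos|^force"
```

```text
ee_pos: [515.0, 160.1, 105.2]
force: [-1.6, 0.1, 6.0]
```

```bash

python3 -m jog '{"jaw":[0,0],"slide":[[0,0,0.02],[0,0,0]],"spin":[0,0]}' |grep -E "pos|^force"
```

```text
ee_pos: [515.0, 160.1, 104.7]
force: [-0.7, -0.2, 5.5]
```

```bash

python3 -m jog '{"jaw":[0,0],"slide":[[0,0,0.015],[0,0,0]],"spin":[0,0]}' |grep -E "pos|^force"
```

```text
ee_pos: [515.1, 160.1, 104.5]
force: [-1.7, -0.8, 8.5]
```

Bottom felt at 8.5 N at the same depth as before. Letting off, then clearing sideways so the cameras can see.

```bash

python3 -m jog '{"jaw":[0,0,0,0,0,0,0,0,0],"slide":[[0,0,-0.1],[0,0,-0.2],[0,0,-0.4],[0,0,-0.7],[0,0,-0.7],[0,0,-0.7],[0,0,-0.5],[0,0,0],[0,0,0]],"spin":[0,0,0,0,0,0,0,0,0]}' |grep -E "time|pos|^force"
python3 -m jog '{"jaw":[0,0,0,0,0,0,0],"slide":[[-0.5,0,0],[-1,0,0],[-1,0,0],[-1,0,0],[-1,0,0],[-0.5,0,0],[0,0,0]],"spin":[0,0,0,0,0,0,0]}' |grep -E "time|pos|^force"
python3 - <<'E'
from h import *
i=env.grab_frame('scene');t=env.grab_frame('top')
o=np.hstack([cv2.resize(i[180:270,140:230],(400,400),interpolation=2),cv2.resize(t[165:265,140:340],(400,200),interpolation=2).repeat(2,0)])
cv2.imwrite('pics/end.png',o[:,:,::-1])
E
```

```text
time_s: 30.35
ee_pos: [514.7, 160.0, 202.7]
force: [-0.1, -1.2, -0.1]
time_s: 31.05
ee_pos: [546.8, 11.5, 202.0]
force: [-0.3, 0.4, 0.0]
```

View pics/end.png

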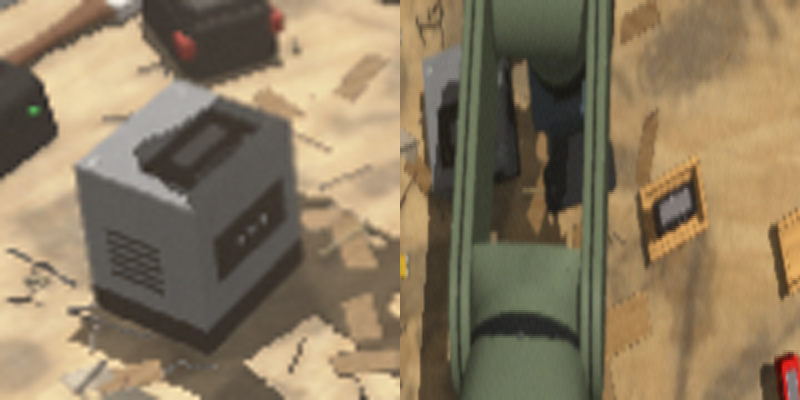

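The flat is flush in the dock (left crop, top patch at dock level), the charged stands in its rest, and the arm is clear. Handing in.

```bash
python3 -c "
from workcell import env
print(env.job_done())"
```

```text
the job is handed in; nothing more can be done
None
```

I handed the job in at about 31 s: in the last pictures the charged cartridge stands upright in the formerly empty rest and the flat one is held flush in the dock, but the hand-in returned no verdict.

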